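Show which glass goes where

ROBOT

A 7-joint arm with a two-finger parallel gripper is mounted at the origin on the work surface. World frame = base frame: x ahead of the robot, y to its left, z up, the work surface at z = 0. Lengths are in m, angles in rad, forces in N, time in s.
With the tool pointing down it reaches from about 0.4 to 0.85 m from the base axis. Payload 10.4 kg.
Tool frame: the origin (TCP) lies between the finger pads; the fingertips stand 14 mm ahead of it and the grasp point (between the pads) lies 5 mm behind it; z points along the fingers, y is the line along which they close (so a half turn about z gives the same grasp; the last joint's range is limited). The gripper opens to 87 mm and grips with 3 to 60 N. Pads are 19 mm wide; open, the fingers measure 117 mm over their backs; the gripper's body (75 mm by 190 mm) begins 51 mm behind the grasp point.
Start: joints at [1.288, 0.332, -0.065, 1.46, 0.022, 1.35, -0.088], TCP at [0.161, -0.604, 0.237] pointing down, gripper open.
Joint ranges: [-2.6, 2.6], [-0.5, 2.12], [-1.47, 1.34], [0.16, 2.42], [-1.27, 4.41], [0.06, 2.06], [-2.6, 2.6]. Speed limits (rad/s): [2.22, 2.22, 2.79, 2.79, 3.14, 3.14, 3.14].

INTERFACE

Orientations are given as a unit quaternion [x, y, z, w].
In Python, from bench import * gives the robot as it stands.
- The arm moves only by the tool drive_tool, never from a script. Its argument "deltas" is a list of rows, each a list of 7 numbers: the turn, a rotation vector about the tool's x, y, z in degrees, then the shift along the tool's x, y, z in m, then the closure, from -1 (fully open) to 1 (shut). A call has 1 to 12 rows; each row is the pose to reach, as a shift and turn from the pose commanded when the call began, along the tool's axes at that moment; what a row does not reach only later rows make up. A row lasts 1/10 s, in which the tool goes at most 50 mm and 8.59 degrees, less where a joint would pass 70% of its speed; a pose out of reach is approached as far as the arm can. A call with a gripper value outside its range is refused whole. The fingers move at their own pace and stop on an object; "squeeze" is the grip in N (left out, the last holds). Time passes only in rows, so rows that repeat a pose let the fingers close. It gives the time, the measured TCP pose, the force and the opening at its end, in the units of the state.
- read_state(): the state, without advancing time (a new reading comes with each control period).
- camera(name): name is "scene" or "top"; returns (picture, depth): 400x640x3 uint8, red, green, blue; 400x640 float32, m along the optical axis (not along the pixel's ray), 0 where there is no reading.
- camera_params(name): a dict with "K" (3x3 intrinsics, pixels), "R" (3x3) and "t" (3): a world point X has camera coordinates R X + t. Camera axes: x right, y down, z forward; pixel columns grow to the right and rows downward; lengths in m; the calibration is good to about 2 mm. A picture is of the moment at which its call begins. camera_params takes no time and is no camera call.
- close_job(): hands the job in, once; it reports no verdict.
Trained networks look in the newest picture that a camera, given by its name, has taken for a name from the list of things; names that differ only in an ending like _2 or _b are one class to them, and where a whole thing is asked for, a point or a joint stands for the part that bears it (a point fixed in the world has none). Each returns a list of dicts, best first, with "score" (0 to 1); they miss things now and then, are a little off and sometimes report something else, mostly with a low value. They report only what shows in the picture. A call takes as long as a camera call. They do not tell look-alikes from the thing itself.
- outline_of(label, camera): "pixels" (400x640 bool, what is visible of it) and "location" ([column, row] as shares, 0 to 1, of the picture: columns of its width, rows of its height, amid what is visible of it).
- tip_of(label, camera): "location" ([column, row] as shares, 0 to 1, of the picture: columns of its width, rows of its height: a listed point, or the origin of a listed thing).
The state is a dict: "time": time; "joint_positions": joint angles; "joint_vel": joint speeds; "joint_torque": joint torques, N m; "ee_pos": TCP position; "eef_rot": TCP orientation; "ft_force": force on the tool from outside, world axes, zero at the start; "torque": the same for the moment, N m; "width": finger opening in m.
Only numpy, scipy, OpenCV 4.12 (cv2) and the standard library are available. Lean on these libraries where they do the work, as an engineer would, in place of code of your own. Each camera call takes 0.05 s, during which the arm holds its last target. There are 200 camera calls.

TASK

Show a colleague which piece of glass goes where in the stained-glass panel, by pointing only: bring the fingertips straight down to just above (within about 3 cm of) the middle of the loose piece that fits the empty place in the panel and stay there for a good second, then do the same over the middle of the empty place and finish there, still pointing at it. Touch, shift or lift nothing at all, and do not come down low over the middle of any other loose piece or of any filled place in the panel on the way: cross at a height.

Things in the scene. Friction and masses are not known exactly. Their poses are not given: they have to be found in the camera images.
- jig: plywood assembly jig, 216 mm square, fixed, with a wooden rim 22 mm high round four square panel tiles set two by two, 89 mm from centre to centre, their tops 18 mm above the table; stands to the left or right of the middle of the table; origin at the centre of its underside, z up
- opening (a point): centre of the empty round place, at the top face of its tile (18 mm above the table): a hole 52 mm across through the 6 mm thick amber tile, the plywood visible in it; in any of the four tile positions; z up
- tile_a: one of the three finished 86 mm panel tiles in the jig, its round place filled flush with green glass; origin at the centre of its underside, top 6 mm higher (18 mm above the table), z up
- tile_b: one of the three finished 86 mm panel tiles in the jig, its round place filled flush with green glass; origin at the centre of its underside, top 6 mm higher (18 mm above the table), z up
- tile_c: one of the three finished 86 mm panel tiles in the jig, its round place filled flush with green glass; origin at the centre of its underside, top 6 mm higher (18 mm above the table), z up
- board: white cutting board 230 x 250 x 6 mm, fixed, on the other side from the jig, with four loose pieces of glass on it at its four quarters; origin at the centre of its underside (top 6 mm higher), z up
- round_large: round disc 50 mm across, the one that fits the empty place; green glass, 6 mm thick, lying flat and loose on the white board; origin at the centre of its underside (top face 6 mm higher), z up
- round_small: round disc 32 mm across; green glass, 6 mm thick, lying flat and loose on the white board; origin at the centre of its underside (top face 6 mm higher), z up
- square: square 46 x 46 mm; green glass, 6 mm thick, lying flat and loose on the white board; origin at the centre of its underside (top face 6 mm higher), z up
- triangle: equilateral triangle with 59 mm sides; green glass, 6 mm thick, lying flat and loose on the white board; origin at the centre of its underside (top face 6 mm higher), z up
- flux: small white bottle 26 mm across, 50 mm tall, standing loose near the middle of the board between the pieces, leave alone; origin at the centre of its underside, z up
- weight: small steel knobbed weight 24 mm across, 34 mm tall, standing loose on the tiles where their four corners meet (its top about 53 mm above the table), leave alone; origin at the centre of its underside, z up
- cutter: glass cutter, a brass and steel bar about 100 mm long and 10 mm thick, lying loose along the board's +y edge, leave alone; origin at its middle on the underside, z up
Mind the look-alikes: they are no part of the job. Leave any orange or pink look-alike of the round_large alone.

How it is judged:
On the way, in this order (a step that is already met when the one before it is completed fails the run):
1. the fingertips dwell just above the large round piece of glass (horizontal distance between the grasp point and round_large below 0.022 m and z of the grasp point in the frame of round_large below 0.076 m), for 0.8 s.
2. then they dwell just above the empty round place (horizontal distance between the grasp point and opening below 0.022 m and z of the grasp point in the frame of opening below 0.07 m), for 0.8 s.
At the end, for the whole second after the job is handed in: The robot's grasp point (between the finger pads, about 2 cm behind the tips) is within 22 mm sideways of the middle of the empty place and less than 70 mm above it, and all loose glass, the bottle, the weight and the cutter are within 8 mm of where they started (all of step 2 and distance of each of round_large, round_small, square, triangle, flux, weight, cutter from where it was at the start of the episode below 0.008 m); the robot touches nothing.
It fails at once if the robot touches something (contact force between any of the fingers, the arm and anything else above 0.5 N).
It fails at once if a loose piece, the bottle, the weight or the cutter is shifted or lifted (more than 8 mm) (not (distance of each of round_large, round_small, square, triangle, flux, weight, cutter from where it was at the start of the episode below 0.008 m)).
It fails at once if the fingers come down over the middle of a wrong piece or a filled place (grasp point within 22 mm sideways and less than 70 mm above its top) ((horizontal distance between the grasp point and round_small below 0.022 m and z of the grasp point in the frame of round_small below 0.076 m) or (horizontal distance between the grasp point and square below 0.022 m and z of the grasp point in the frame of square below 0.076 m) or (horizontal distance between the grasp point and triangle below 0.022 m and z of the grasp point in the frame of triangle below 0.076 m) or (horizontal distance between the grasp point and tile_a below 0.022 m and z of the grasp point in the frame of tile_a below 0.076 m) or (horizontal distance between the grasp point and tile_b below 0.022 m and z of the grasp point in the frame of tile_b below 0.076 m) or (horizontal distance between the grasp point and tile_c below 0.022 m and z of the grasp point in the frame of tile_c below 0.076 m)).
It also fails if it takes over 35 s, if anything falls off the work surface, if the arm or the gripper's body presses on something with over 40 N, if the wrist force passes 120 N, or if a joint passes its speed limit or range.

## Working session

There is one attempt and no reset: what is moved stays moved. The work goes in short steps, Python scripts to look and compute and a tool call to move; the robot and the scene stay as the last step left them, time stands still between calls to the robot, and variables do not carry over. Pictures are saved under pics/ and viewed, on a budget of 10 in all, crops included, one or two more only if the job needs it, and the job is handed in when it is done.

Besides the shell and the picture viewer there is one more tool, called after "Emit:" as a command line: name --pt "numbers of a row" for each row, then --argument value for the rest. drive_tool: Moves the arm, as the interface text tells. Its arguments: {"type":"object","properties":{"deltas":{"type":"array"},"squeeze":{"type":"number"}},"required":["deltas"]}

```bash
mkdir -p pics
cat > h.py <<'E'
from bench import *
import numpy as np, cv2
def ray(cam,u,v,z):
    p=camera_params(cam);K,R,t=map(np.array,(p["K"],p["R"],p["t"]))
    c=-R.T@t; d=R.T@np.linalg.inv(K)@np.array([u,v,1.])
    return c+d*(z-c[2])/d[2]
E
python3 - <<'E'
from h import *
s=read_state();print(s["time"],s["ee_pos"],s["eef_rot"],s["width"])
for c in("top","scene"):
    im,d=camera(c);cv2.imwrite(f"pics/{c}1.png",im[:,:,::-1])
    for l,z in(("round_large",.012),("opening",.018),("round_small",.012),("square",.012),("triangle",.012),("tile_a",.018),("flux",.0),("weight",.018),("jig",0),("board",0)):
        for o in tip_of(l,c)[:4]:
            u,v=o["location"][0]*640,o["location"][1]*400
            print(c,l,round(o["score"],2),round(u),round(v),ray(c,u,v,z).round(3))
E
```

```text
0.0 [ 0.1604378  -0.60365933  0.23573548] [ 9.91575458e-01  1.29528250e-01 -1.38681161e-04 -7.23487596e-04] 0.08676080512648339
top round_large 0.79 319 265 [ 0.373 -0.004  0.012]
top round_large 0.79 362 279 [ 0.346 -0.088  0.012]
top round_large 0.78 365 216 [ 0.472 -0.096  0.012]
top round_large 0.76 403 277 [ 0.351 -0.171  0.012]
top opening 0.95 223 147 [0.61  0.194 0.018]
top opening 0.53 340 185 [ 0.535 -0.045  0.018]
top round_small 0.51 433 218 [ 0.469 -0.234  0.012]
top square 0.63 368 157 [ 0.594 -0.102  0.012]
top square 0.36 236 175 [0.556 0.168 0.012]
top triangle 0.63 425 159 [ 0.589 -0.218  0.012]
top tile_a 0.96 205 190 [0.523 0.228 0.018]
top tile_a 0.79 263 163 [0.579 0.112 0.018]
top tile_a 0.78 251 202 [0.5   0.134 0.018]
top flux 0.72 399 186 [ 0.535 -0.167  0.   ]
top weight 0.54 240 174 [0.556 0.159 0.018]
top board 0.76 395 191 [ 0.524 -0.159  0.   ]
scene round_large 0.75 252 191 [ 0.361 -0.09   0.012]
scene round_large 0.58 251 223 [ 0.48  -0.1    0.012]
scene round_large 0.55 215 196 [ 0.37  -0.165  0.012]
scene round_large 0.54 295 194 [ 0.387 -0.003  0.012]
scene opening 0.59 429 249 [0.617 0.197 0.018]
scene opening 0.56 177 229 [ 0.487 -0.232  0.018]
scene round_small 0.46 181 229 [ 0.479 -0.227  0.012]
scene round_small 0.19 401 238 [0.571 0.163 0.012]
scene square 0.67 247 266 [ 0.606 -0.114  0.012]
scene triangle 0.71 180 271 [ 0.599 -0.222  0.012]
scene tile_a 0.72 376 218 [0.51  0.134 0.018]
scene tile_a 0.55 423 221 [0.534 0.218 0.018]
scene flux 0.9 218 245 [ 0.523 -0.162  0.   ]
scene weight 0.78 398 231 [0.558 0.161 0.018]
scene jig 0.75 399 238 [0.555 0.165 0.   ]
scene jig 0.41 251 225 [ 0.469 -0.1    0.   ]
scene board 0.79 216 247 [ 0.528 -0.165  0.   ]
```

```bash
python3 -c "
import cv2
a=cv2.imread('pics/top1.png')
cv2.imwrite('pics/top1c.png',cv2.resize(a[110:310,160:480],(800,500),interpolation=cv2.INTER_CUBIC))"
```

```text
(no output)
```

View pics/top1c.png

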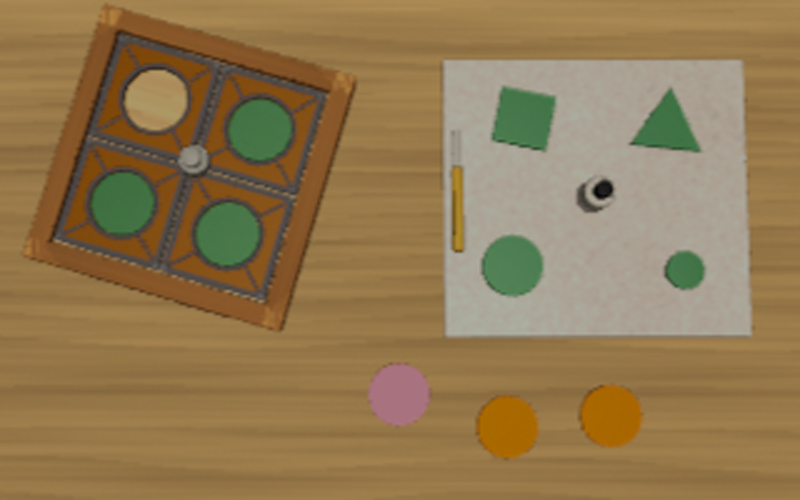

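View pics/scene1.png

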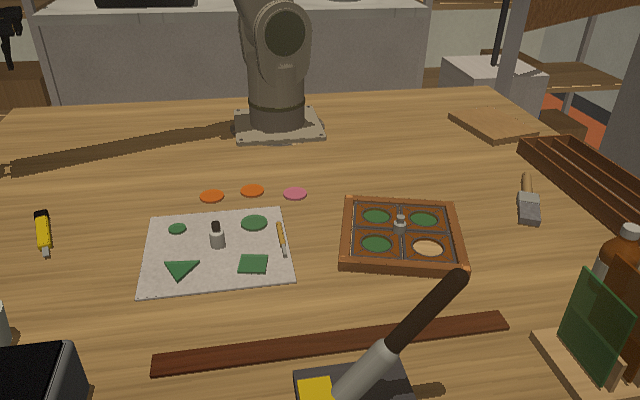

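The top crop shows the jig at left, with its one plywood-coloured hole in the far-left tile (full-picture px 223,150). The board is at right with four green pieces. There are five candidates for round_large in the top view:
- Green disc at px (365,216): this is the one, being the larger green round on the board.
- Small green disc at (434,218): round_small, too small.
- Pink disc at (319,267): look-alike.
- Orange discs at (363,280) and (404,276): look-alikes.

Next I'll refine the centres and check for tall obstacles.

Run:
```python
from h import *
im,d=camera("top")
hsv=cv2.cvtColor(im,cv2.COLOR_RGB2HSV)
m=((hsv[...,0]>60)&(hsv[...,0]<85)&(hsv[...,1]>90)).astype(np.uint8)
n,_,st,ce=cv2.connectedComponentsWithStats(m)
for s,c in zip(st[1:],ce[1:]):
    if s[4]>60:
        z=.018 if c[0]<300 else .012
        p=ray("top",*c,z);print("green",c.round(1),s[2:],p.round(4), "width",np.linalg.norm(ray("top",s[0],c[1],z)-ray("top",s[0]+s[2],c[1],z)).round(3), "eqdiam", round(2*np.sqrt(s[4]/np.pi)*np.linalg.norm(ray("top",300,200,z)-ray("top",301,200,z)),4))
cv2.imwrite("pics/d2.png",cv2.resize(im[125:235,190:390],(800,440),interpolation=cv2.INTER_CUBIC)[:,:,::-1])
# opening: outline network
for o in outline_of("round_large","top")[:4]:
    q=np.argwhere(o["pixels"]);print(o["score"],o["location"],len(q))
# obstacles from both depths
for c in("top","scene"):
    im,d=camera(c);p=camera_params(c);K,R,t=map(np.array,(p["K"],p["R"],p["t"]))
    v,u=np.nonzero(d>0);P=np.stack([(u-K[0,2])/K[0,0],(v-K[1,2])/K[1,1],np.ones(len(u))])*d[v,u]
    X=(R.T@(P-t[:,None])).T
    k=(X[:,2]>.03)&(X[:,0]>.25)&(X[:,0]<1.0)&(abs(X[:,1])<.7)&(X[:,2]<.6)
    g={}
    for x in X[k]: 
        key=(round(x[0]/.05)*.05,round(x[1]/.05)*.05);g.setdefault(key,[]).append(x[2])
    print(c,[(round(a,2),round(b,2),round(float(max(z)),3)) for (a,b),z in sorted(g.items()) if len(z)>2])
    if c=="scene": cam=-R.T@t;print(cam)
```

```text
green [166.9  18.5] [ 7 24 63] [0.8837 0.3176 0.018 ] width 0.015 eqdiam 0.018
green [369.  157.3] [ 25  24 439] [ 0.5929 -0.1044  0.012 ] width 0.051 eqdiam 0.048
green [426.4 160.7] [ 26  24 316] [ 0.5864 -0.2219  0.012 ] width 0.053 eqdiam 0.0407
green [263.6 162.3] [ 23  23 285] [0.5802 0.1106 0.018 ] width 0.047 eqdiam 0.0384
green [208.7 191. ] [ 23  23 409] [0.5207 0.2204 0.018 ] width 0.046 eqdiam 0.046
green [249.9 203.6] [ 24  24 324] [0.4958 0.137  0.018 ] width 0.048 eqdiam 0.0409
green [364.6 216.1] [ 24  23 409] [ 0.4721 -0.0946  0.012 ] width 0.049 eqdiam 0.0463
green [433.5 217.8] [ 14  14 159] [ 0.4694 -0.2342  0.012 ] width 0.028 eqdiam 0.0289
0.89 [0.5661, 0.695] 496
0.8 [0.4934, 0.659] 476
0.76 [0.628, 0.6915] 474
0.7 [0.5697, 0.5365] 475
top [(0.25, 0.55, 0.042), (0.25, 0.6, 0.043), (0.3, 0.55, 0.043), (0.3, 0.6, 0.04), (0.35, 0.55, 0.042), (0.35, 0.6, 0.04), (0.4, 0.55, 0.043), (0.4, 0.6, 0.039), (0.45, -0.6, 0.074), (0.45, -0.55, 0.072), (0.45, 0.55, 0.043), (0.45, 0.6, 0.039), (0.5, -0.55, 0.072), (0.5, -0.15, 0.057), (0.5, 0.55, 0.043), (0.5, 0.6, 0.04), (0.5
[... 1658 characters left out ...]
 0.15, 0.053), (0.55, 0.55, 0.043), (0.55, 0.6, 0.04), (0.55, 0.65, 0.037), (0.6, 0.55, 0.043), (0.6, 0.6, 0.037), (0.65, 0.55, 0.041), (0.7, -0.45, 0.061), (0.7, 0.45, 0.089), (0.75, 0.4, 0.082), (0.75, 0.45, 0.123), (0.8, -0.4, 0.098), (0.8, -0.35, 0.098), (0.8, -0.3, 0.09), (0.85, -0.4, 0.098), (0.85, -0.35, 0.099), (0.85, -0.3, 0.092), (0.85, -0.05, 0.038), (0.85, 0.0, 0.104), (0.85, 0.05, 0.168), (0.85, 0.1, 0.199), (0.85, 0.3, 0.142), (0.85, 0.35, 0.157), (0.85, 0.4, 0.141), (0.9, -0.35, 0.098), (0.9, -0.3, 0.09), (0.9, -0.05, 0.041), (0.9, 0.0, 0.106), (0.9, 0.05, 0.174), (0.9, 0.1, 0.202), (0.9, 0.3, 0.142), (0.9, 0.35, 0.15), (0.95, 0.3, 0.067)]
[ 1.23156067 -0.1164564   0.52050468]
```

View pics/d2.png

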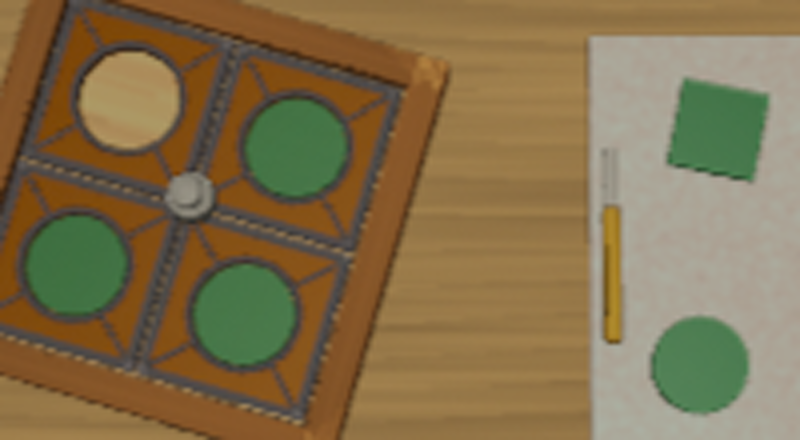

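The opening follows from the parallelogram of the other three tiles at (0.605, 0.194), and the crop's hole centre agrees. The disc is at (0.472, -0.095). The nearest tall thing is the iron, at x ≥ 0.83, well clear. I'll cross at height now and nearly close the fingers on the way.

Emit:
drive_tool --pt "0 0 0 0.014 -0.013 0 0" --pt "0 0 0 0.043 -0.041 0 0.4" --pt "0 0 0 0.076 -0.073 0 0.7" --pt "0 0 0 0.109 -0.104 0 0.7" --pt "0 0 0 0.142 -0.136 0 0.7" --pt "0 0 0 0.175 -0.167 0 0.7" --pt "0 0 0 0.208 -0.199 0 0.7" --pt "0 0 0 0.241 -0.23 0 0.7" --pt "0 0 0 0.274 -0.262 0 0.7" --pt "0 0 0 0.3 -0.286 0 0.7" --pt "0 0 0 0.315 -0.3 0 0.7" --pt "0 0 0 0.32 -0.305 0 0.7"

```text
time: 2.5
ee_pos: [0.3926, -0.2251, 0.2368]
eef_rot: [0.991, 0.131, 0.0, 0.0]
ft_force: [0.2, -0.2, 0.1]
width: 0.0136
```

Emit:
drive_tool --pt "0 0 0 0.012 -0.011 0 0.7" --pt "0 0 0 0.037 -0.035 0 0.7" --pt "0 0 0 0.065 -0.062 0 0.7" --pt "0 0 0 0.092 -0.088 0 0.7" --pt "0 0 0 0.106 -0.102 0.01 0.7" --pt "0 0 0 0.11 -0.106 0.03 0.7" --pt "0 0 0 0.11 -0.106 0.055 0.7" --pt "0 0 0 0.11 -0.106 0.08 0.7" --pt "0 0 0 0.11 -0.106 0.095 0.7" --pt "0 0 0 0.11 -0.106 0.1 0.7" --pt "0 0 0 0.11 -0.106 0.1 0.7"

```text
time: 3.6
ee_pos: [0.4702, -0.0971, 0.1363]
eef_rot: [0.992, 0.129, -0.0, -0.0]
ft_force: [0.2, -0.3, -0.2]
width: 0.0132
```

Run:
```python
from h import *
s=read_state();print(s["time"],s["ee_pos"],s["eef_rot"])
im,d=camera("scene");cv2.imwrite("pics/s3.png",cv2.resize(im[80:300,120:440],(800,550),interpolation=cv2.INTER_CUBIC)[:,:,::-1])
```

```text
3.6 [ 0.47023277 -0.09713705  0.13628158] [ 9.91640724e-01  1.29029019e-01 -4.20700130e-04 -9.85468080e-05]
```

View pics/s3.png

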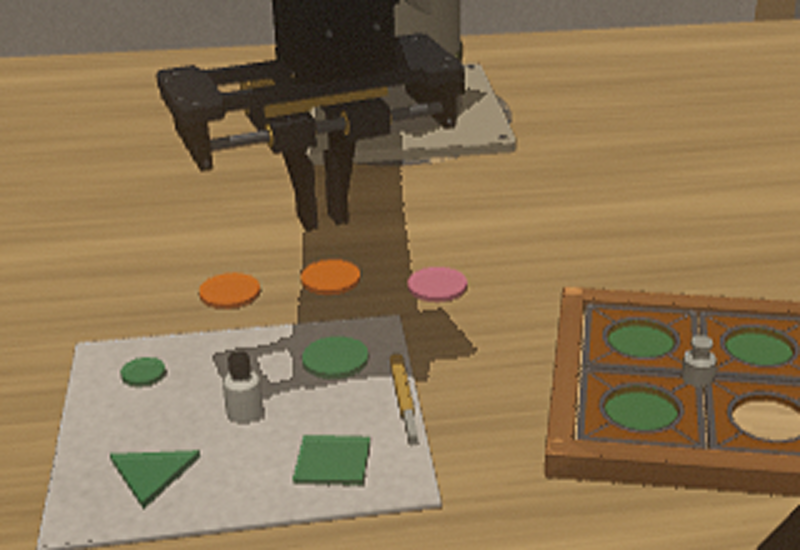

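The crop shows the nearly closed fingers (tips at crop px 320,228) above the large green disc (335,355). The bottle is beside it and clear, and nothing has moved. I'll descend the last 80 mm and dwell over a second.

Emit:
drive_tool --pt "0 0 0 0.003 -0.002 0.01 0.7" --pt "0 0 0 0.003 -0.002 0.03 0.7" --pt "0 0 0 0.003 -0.002 0.05 0.7" --pt "0 0 0 0.003 -0.002 0.068 0.7" --pt "0 0 0 0.003 -0.002 0.078 0.7" --pt "0 0 0 0.003 -0.002 0.082 0.7" --pt "0 0 0 0.003 -0.002 0.082 0.7" --pt "0 0 0 0.003 -0.002 0.082 0.7" --pt "0 0 0 0.003 -0.002 0.082 0.7" --pt "0 0 0 0.003 -0.002 0.082 0.7" --pt "0 0 0 0.003 -0.002 0.082 0.7" --pt "0 0 0 0.003 -0.002 0.082 0.7"

```text
time: 4.85
ee_pos: [0.473, -0.0937, 0.0547]
eef_rot: [0.992, 0.13, 0.0, 0.0]
ft_force: [0.0, -0.0, -0.0]
width: 0.013
```

Run:
```python
from h import *
im,d=camera("scene");cv2.imwrite("pics/s4.png",cv2.resize(im[130:290,130:310],(720,640),interpolation=cv2.INTER_CUBIC)[:590,:,::-1])
```

```text
(no output)
```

View pics/s4.png

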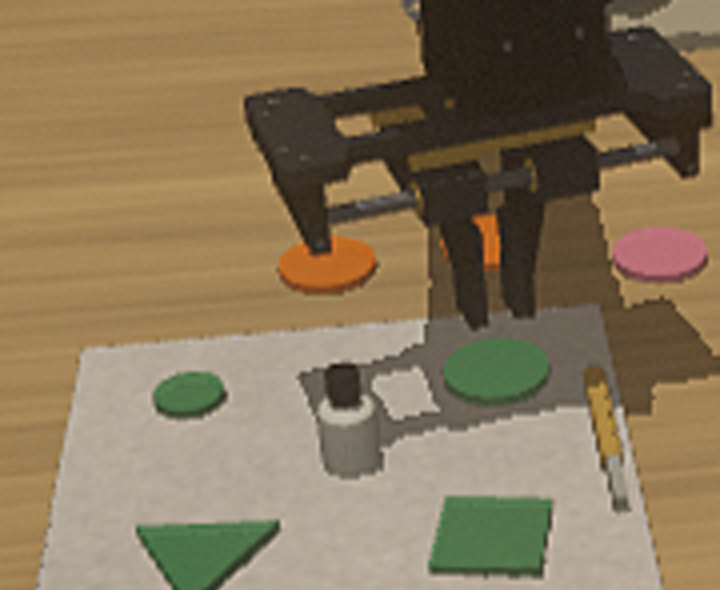

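The tips (crop px 495,320) hover just above the large green disc (497,370), centred, touching nothing. I'll hold another 1.2 s, then rise straight up.

Emit:
drive_tool --pt "0 0 0 0 0 0 0.7" --pt "0 0 0 0 0 0 0.7" --pt "0 0 0 0 0 0 0.7" --pt "0 0 0 0 0 0 0.7" --pt "0 0 0 0 0 0 0.7" --pt "0 0 0 0 0 0 0.7" --pt "0 0 0 0 0 0 0.7" --pt "0 0 0 0 0 0 0.7" --pt "0 0 0 0 0 0 0.7" --pt "0 0 0 0 0 0 0.7" --pt "0 0 0 0 0 0 0.7" --pt "0 0 0 0 0 0 0.7"

```text
time: 6.1
ee_pos: [0.473, -0.0937, 0.0546]
eef_rot: [0.992, 0.13, 0.0, 0.0]
ft_force: [0.2, 0.2, -0.4]
width: 0.0131
```

Emit:
drive_tool --pt "0 0 0 0 0 -0.01 0.7" --pt "0 0 0 0 0 -0.035 0.7" --pt "0 0 0 0 0 -0.065 0.7" --pt "0 0 0 0 0 -0.1 0.7" --pt "0 0 0 0 0 -0.13 0.7" --pt "0 0 0 0 0 -0.145 0.7" --pt "0 0 0 0 0 -0.15 0.7" --pt "0 0 0 0 0 -0.15 0.7"

```text
time: 6.9
ee_pos: [0.4731, -0.0937, 0.2051]
eef_rot: [0.992, 0.13, 0.0, 0.0]
ft_force: [0.0, -0.0, -0.2]
width: 0.0129
```

Emit:
drive_tool --pt "0 0 0 0.01 -0.012 0 0.7" --pt "0 0 0 0.03 -0.036 0 0.7" --pt "0 0 0 0.055 -0.067 0 0.7" --pt "0 0 0 0.08 -0.097 0 0.7" --pt "0 0 0 0.105 -0.127 0 0.7" --pt "0 0 0 0.13 -0.157 0 0.7" --pt "0 0 0 0.155 -0.188 0 0.7" --pt "0 0 0 0.177 -0.214 0 0.7" --pt "0 0 0 0.192 -0.232 0 0.7" --pt "0 0 0 0.2 -0.242 0 0.7" --pt "0 0 0 0.202 -0.244 0 0.7" --pt "0 0 0 0.202 -0.244 0 0.7"

```text
time: 8.1
ee_pos: [0.6053, 0.1933, 0.2039]
eef_rot: [0.992, 0.129, -0.001, 0.0]
ft_force: [-0.8, 0.2, -0.4]
width: 0.0132
```

Run:
```python
from h import *
s=read_state();print(s["ee_pos"])
im,d=camera("scene");cv2.imwrite("pics/s5.png",cv2.resize(im[90:290,270:510],(720,600),interpolation=cv2.INTER_CUBIC)[:,:,::-1])
```

```text
[0.6052712  0.19332458 0.20388182]
```

View pics/s5.png

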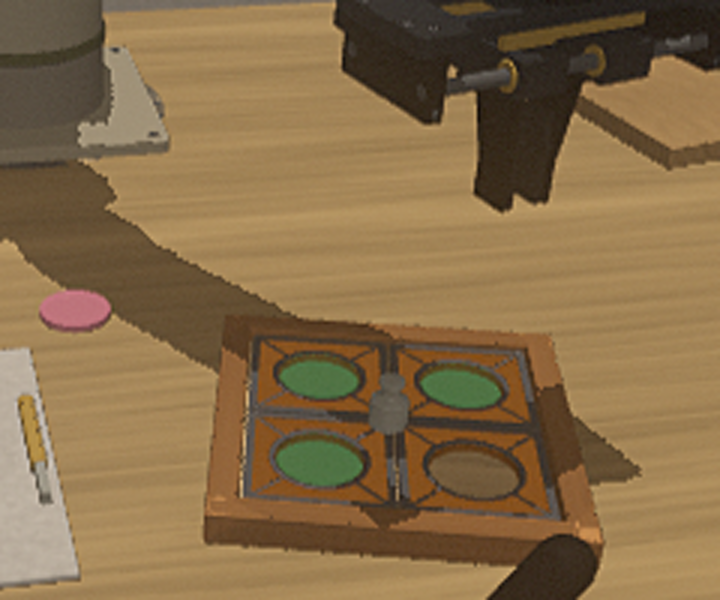

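The fingers stand above the jig, with tips at crop px (512,205) and the empty place at (475,470). The iron's handle in the foreground is about 20 cm nearer the camera, at x ≥ 0.83. I'll descend straight and hold.

Emit:
drive_tool --pt "0 0 0 0 0 0.01 0.7" --pt "0 0 0 0 0 0.035 0.7" --pt "0 0 0 0 0 0.065 0.7" --pt "0 0 0 0 0 0.095 0.7" --pt "0 0 0 0 0 0.12 0.7" --pt "0 0 0 0 0 0.135 0.7" --pt "0 0 0 0 0 0.142 0.7" --pt "0 0 0 0 0 0.142 0.7" --pt "0 0 0 0 0 0.142 0.7" --pt "0 0 0 0 0 0.142 0.7" --pt "0 0 0 0 0 0.142 0.7" --pt "0 0 0 0 0 0.142 0.7"

```text
time: 9.35
ee_pos: [0.6058, 0.1941, 0.0631]
eef_rot: [0.992, 0.13, 0.0, 0.0]
ft_force: [0.1, -0.4, -0.3]
width: 0.0131
```

Emit:
drive_tool --pt "0 0 0 0 0 0 0.7" --pt "0 0 0 0 0 0 0.7" --pt "0 0 0 0 0 0 0.7" --pt "0 0 0 0 0 0 0.7" --pt "0 0 0 0 0 0 0.7" --pt "0 0 0 0 0 0 0.7" --pt "0 0 0 0 0 0 0.7" --pt "0 0 0 0 0 0 0.7" --pt "0 0 0 0 0 0 0.7" --pt "0 0 0 0 0 0 0.7" --pt "0 0 0 0 0 0 0.7" --pt "0 0 0 0 0 0 0.7"

```text
time: 10.55
ee_pos: [0.6055, 0.194, 0.0625]
eef_rot: [0.992, 0.13, 0.0, 0.0]
ft_force: [0.6, -0.3, -0.2]
width: 0.0131
```

Run:
```python
from h import *
s=read_state();print(s["time"],s["ee_pos"],s["joint_vel"])
im,d=camera("scene");cv2.imwrite("pics/s6.png",cv2.resize(im[110:310,130:480],(800,457),interpolation=cv2.INTER_CUBIC)[:,:,::-1])
```

```text
10.55 [0.60549401 0.19403768 0.06253699] [-0.00177779  0.00056605  0.0006206   0.00071574  0.00026149 -0.00074601
  0.00087428]
```

View pics/s6.png

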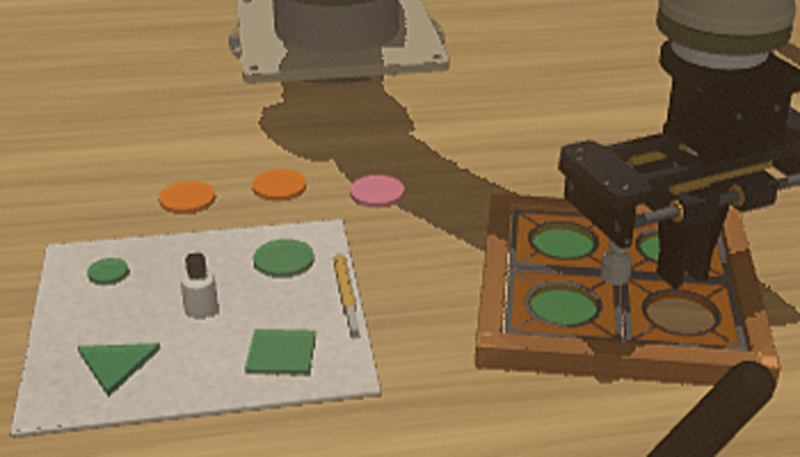

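The tips (crop px 690,278) hover just above the empty place (681,312). The weight, bottle, cutter and glass pieces are all where they were. Handing in.

```bash
python3 -c "
from bench import *
print(close_job())"
```

```text
the job is handed in; nothing more can be done
None
```

I pointed at the large green round disc, then at the empty place in the panel. The job was handed in at 10.6 s, still pointing at the empty place; no verdict came back.

- **Disc:** I held over (0.473, -0.094) for about 1.8 s, with the tips about 3 cm above the glass. My measured disc centre was (0.472, -0.095).
- **Crossing:** I rose straight up and crossed to the jig with the TCP at about 0.20 m.
- **Empty place:** I held over (0.6055, 0.194) for about 1.7 s before handing in, with the grasp point about 50 mm above the opening. My measured opening centre was (0.605, 0.194).

**Last checks:** the arm was at rest and the force readings stayed within noise, below about 1 N. In the last picture the loose glass, bottle, weight and cutter showed no visible shift; I judged that by eye and did not measure it. No check failed. The one disagreement was in the detection: the network also marked the pink and orange discs as the large round piece, and I ruled those out by colour and position.

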